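Function-test an emergency stop: push in, twist to release, reset

TASK

Do the morning check of the emergency stop on the grey control box on the bench, with the fingertips only and without gripping anything: push the red mushroom head down until it latches and take the finger off it so that it stays in by itself, then turn the head clockwise (as its arrows show) by pushing sideways on its lobes until the latch lets go, and let it spring back out. Once it is out and free, push the blue reset button fully in and let it come back. Leave the green start button, the safety glasses, the roll of tape and the red screwdriver alone.

Things in the scene. Friction and masses are not known exactly. Their poses are not given: they have to be found in the camera images.
- station: Grey metal control box, 130 (x) x 184 (y) x 68 mm high, screwed to the bench; origin at the centre of its underside, z up, operator's side towards -x. On its flat top panel (68 mm above the bench) stand the emergency stop at x = 0, y = -38 mm and two push buttons at x = +28 and -28, y = +50 mm, blue and green in either order. Fixed.
- stop_unit: Fixed seat of the emergency stop on the panel: yellow disc of 92 mm diameter, 2 mm thick, and a black collar of 41 mm diameter that ends 12 mm above the panel. Origin on the axis of the stop at panel height, z up (the axis is vertical).
- stop_top (a point): Top of the red mushroom head, on its axis, z up; moves with the head: 44.4 mm above the panel when out, 36.4 mm latched. Core 48 mm in diameter with three rounded lobes 120 degrees apart (20 mm wide, tips 37 mm from the axis), one along this point's +x; between them are valleys. Upright flank from 7 to 23 mm below this point. A green band shows under the head only when it is out.
- stop_lobe (a point): Tip of one lobe of the red head, 37 mm from the axis, 15.4 mm below the head's top (about mid-height of the flank); moves with the head.
- stop_press (a joint): How far the red head is pushed in (m, downward): 0 out, 0.008 latched. An over-centre spring resists with about 11 N at first, less and less down to half way (4 to 5 mm); beyond that the head snaps in and is held there with about 6 N. It cannot go fully in while turned.
- stop_twist (a joint): How far the red head is turned (rad), clockwise from above, 0 to 0.9. A spring of 0.02 to 0.05 Nm turns it back to 0 when let go. When latched, turning lifts the head on a ramp by some 8 mm per rad (in all under 0.1 Nm, some 3 N on a lobe); at about 0.5 rad the latch lets go and the head jumps out by itself.
- reset_top (a point): Centre of the top of the blue reset push button: cap of 27 mm diameter, top 16 mm above the panel, standing 9 mm out of a metal bezel of 39 mm diameter. z up; moves with the cap.
- reset_button (a joint): How far the blue button is pressed (m): 0 out, 0.005 fully in; spring of 1.4 N rising to 4.9 N returns it.
- start_top (a point): Centre of the top of the green start push button, same size and make as the blue one; to be left alone.
- start_button (a joint): How far the green button is pressed (m): 0 out, 0.005 fully in; same spring.
- safety_glasses: Clear safety glasses with black temples, 71 x 151 x 50 mm, loose on the bench behind the box; origin at the centre of the underside.
- masking_tape: Roll of cream masking tape lying flat, 100 mm diameter, 25 mm high, loose on the bench behind the box; origin at the centre of the underside.
- screwdriver_red: Screwdriver with a red handle, 216 mm long, 29 mm high, loose on the bench in front of the box; origin at the centre of the underside.

How it is judged:
On the way, in this order (a step that is already met when the one before it is completed fails the run):
1. the red head is latched in and stays in with nothing touching it (value of joint stop_press above 0.0065 m and contact force between each of the arm, the fingers and stop_unit below 0.3 N), for 0.2 s.
2. the head is turned clockwise while the latch still holds it in (value of joint stop_twist above 0.25 rad and value of joint stop_press above 0.004 m), for 0.02 s.
3. the head is out, turned back and let go (value of joint stop_press below 0.001 m and value of joint stop_twist below 0.12 rad and contact force between the fingers and stop_unit below 0.3 N), for 0.2 s.
4. the blue reset button is pushed fully in (value of joint reset_button above 0.004 m), for 0.05 s.
At the end, for the whole second after the job is handed in: After the test the red head stands fully out (within 1 mm) and turned back (within 0.12 rad), the blue and green buttons stand out (within 1 mm), and the glasses, tape and screwdriver lie within 15 mm of where they were (value of joint each of stop_press, reset_button, start_button below 0.001 m and value of joint stop_twist below 0.12 rad and distance of each of safety_glasses, masking_tape, screwdriver_red from where it was at the start of the episode below 0.015 m); the robot touches nothing.
It fails at once if the green start button is pressed (value of joint start_button above 0.002 m).
It fails at once if the blue reset button is pressed while the emergency stop is in (value of joint reset_button above 0.002 m and value of joint stop_press above 0.003 m).
It fails at once if the red head is gripped between the fingers to turn it (more than 18 N on it while it turns freely) (contact force between the fingers and stop_unit above 18 N and value of joint stop_twist between 0.1 and 0.8 rad).
It fails at once if the glasses, the tape or the screwdriver is picked up or shoved away (more than 20 mm) (distance of any of safety_glasses, masking_tape, screwdriver_red from where it was at the start of the episode above 0.02 m).
It also fails if it takes over 58 s, if anything falls off the work surface, if the arm or the gripper's body presses on something with over 40 N, if the wrist force passes 120 N, or if a joint passes its speed limit or range.

ROBOT

A 6-joint arm with a two-finger parallel gripper is mounted at the origin on a cart in front of the work surface, level with it; the furniture and walls round the work are solid. World frame = base frame: x ahead of the robot, y to its left, z up, the work surface at z = 0. Lengths are in m, angles in rad, forces in N, time in s.
With the tool pointing down it reaches from about 0.35 to 0.975 m from the base axis. Payload 4.9 kg.
Tool frame: the origin (TCP) lies between the finger pads; the fingertips stand 25 mm ahead of it and the grasp point (between the pads) lies 6 mm ahead of it (manip.tcp_to_tips is the z of the fingertips in the tool frame, in m); z points along the fingers, y is the line along which they close (so a half turn about z gives the same grasp; the last joint's range is limited). The gripper opens to 85 mm and grips with 20 to 120 N. Pads are 22 mm wide; open, the fingers measure 114 mm over their backs; the gripper's body (76 mm by 85 mm) begins 54 mm behind the grasp point. The pads swing forward as they close: fully open they stand 13 mm farther back than shut.
Start: joints at [1.219, 0.053, 1.613, -0, 1.476, -0.119], TCP at [0.144, 0.608, 0.256] pointing down, gripper open.
Joint ranges: [-3.01, 3.01], [-1.01, 2.22], [0.06, 2.58], [-1.02, 4.17], [0.09, 2.62], [-3.14, 3.14]. Speed limits (rad/s): [2.57, 2.57, 3.14, 3.14, 3.14, 3.14].

INTERFACE

Orientations are given as a unit quaternion [w, x, y, z].
In Python, from plant import manip gives the robot as it stands. The module is installed in compiled form; this text tells all that it offers.
- The arm moves only by the tool arm_command, never from a script. Its argument "moves" is a list of rows, each a list of 3 entries, a list of its own where there are three numbers: the opening, from -1 (shut) to 1 (fully open), then the shift along the tool's x, y, z in units of 0.15 m (1.0 is 0.15 m), then the turn about the tool's z in units of 2 pi rad (1.0 is 2 pi rad). A call has 1 to 20 rows; each row is the pose to reach, as a shift and turn from the pose commanded when the call began, along the tool's axes at that moment, turning the shorter way round; what a row does not reach only later rows make up. A row lasts 1/12 s, in which the tool goes at most 41.7 mm and 7.16 degrees, less where a joint would pass 70% of its speed; a pose out of reach is approached as far as the arm can. A call with a number of a shift or a turn outside -1 to 1 is refused whole. A call with a gripper value outside its range is refused whole. The fingers move at their own pace and stop on an object; the grip force is fixed at half the most. Time passes only in rows, so rows that repeat a pose let the fingers close. It gives the time, the measured TCP pose, the force, the opening and the grip force at its end, in the units of the state.
- manip.state(): the state, without advancing time (a new reading comes with each control period).
- manip.grab_frame(name): name is "side" or "top" or "wrist"; returns a dict with "frame" (400x640x3 uint8, red, green, blue), "fx", "fy", "cx", "cy" (pixels), "R" (3x3) and "t" (3): a world point X has camera coordinates R X + t. Camera axes: x right, y down, z forward; pixel columns grow to the right and rows downward; lengths in m; the calibration is good to about 2 mm. A picture is of the moment at which its call begins. There is no depth.
- manip.job_done(): hands the job in; it is judged then, once.
Trained networks look in a picture, given as the dict that the camera call returned (one of the last four; its "shot" number tells which), for a name from the list of things; names that differ only in an ending like _2 or _b are one class to them, and where a whole thing is asked for, a point or a joint stands for the part that bears it (a point fixed in the world has none). Each returns a list of dicts, best first, with "confidence" (0 to 1); they miss things now and then, are a little off and sometimes report something else, mostly with a low value. They report only what shows in the picture. A call takes as long as a camera call.
- manip.search_frame(picture, target): "extent" ([left, top, right, bottom] in pixels, round what is visible of it).
The state is a dict: "time": time; "joint_pos": joint angles; "joint_vel": joint speeds; "joint_efforts": joint torques, N m; "tool_pos": TCP position; "tool_rot": TCP orientation; "contact_force": force on the tool from outside, world axes, zero at the start; "ft_torque": the same for the moment, N m; "gripper_width": opening from 0.0 (shut) to 1.0 (fully open); "grasp_force": force on a finger pad.
Only numpy, scipy, OpenCV 4.12 (cv2) and the standard library are available. Lean on these libraries where they do the work, as an engineer would, in place of code of your own. Each camera call takes 0.05 s, during which the arm holds its last target. There are 200 camera calls.

## Working session

There is one attempt and no reset: what is moved stays moved. The work goes in short steps, Python scripts to look and compute and a tool call to move; the robot and the scene stay as the last step left them, time stands still between calls to the robot, and variables do not carry over. Pictures are saved under pics/ and viewed, at most 13 in all, crops included, and the job is handed in when it is done.

Besides the shell and the picture viewer there is one more tool, called after "Request:" by a JSON object that holds its "fn" and its "kwargs", one argument or row to a line. arm_command: Moves the arm, as the interface text tells. Shifts and turns lie within -1 to 1; 1 stands for 0.15 m of shift or 2 pi rad of turn. Its arguments: {"type":"object","properties":{"moves":{"type":"array"}},"required":["moves"]}

```bash
mkdir -p pics; cat > h.py <<'E'
from plant import manip
import numpy as np, cv2
def pt(dets,i=0):
    e=dets[i]["extent"]; return np.array([(e[0]+e[2])/2,(e[1]+e[3])/2])
def ray(p,uv):
    R=np.array(p["R"]);t=np.array(p["t"])
    d=R.T@np.array([(uv[0]-p["cx"])/p["fx"],(uv[1]-p["cy"])/p["fy"],1]); return -R.T@t,d
def onz(p,uv,z):
    c,d=ray(p,uv); return c+d*(z-c[2])/d[2]
def proj(p,X):
    c=np.array(p["R"])@np.array(X)+np.array(p["t"]); return np.array([p["cx"]+p["fx"]*c[0]/c[2],p["cy"]+p["fy"]*c[1]/c[2]])
def tri(a,b):
    A=np.zeros((3,3));r=np.zeros(3)
    for c,d in (a,b):
        d=d/np.linalg.norm(d);P=np.eye(3)-np.outer(d,d);A+=P;r+=P@c
    return np.linalg.solve(A,r)
def save(p,n,crop=None,s=1):
    f=p["frame"][:,:,::-1]
    if crop: f=f[crop[1]:crop[3],crop[0]:crop[2]]
    cv2.imwrite("pics/"+n,cv2.resize(f,None,fx=s,fy=s,interpolation=cv2.INTER_CUBIC))
E
python3 - <<'E'
from h import *
s=manip.state();print(s["tool_pos"],s["tool_rot"],s["time"],s["contact_force"],manip.tcp_to_tips)
for n in("top","side"):
    p=manip.grab_frame(n);save(p,n+"0.png")
    print(n,np.array(p["R"]).round(3).tolist(),np.array(p["t"]).round(3),p["fx"])
    for k in("station","stop_top","stop_lobe","reset_top","start_top","stop_unit","safety_glasses","masking_tape","screwdriver_red"):
        print(k,[(np.round(d["extent"]).tolist(),round(d["confidence"],2)) for d in manip.search_frame(p,k)[:2]])
E
```

```text
[0.1439744  0.60758455 0.25504339] [-2.42327760e-04  1.16127350e-01  9.93233790e-01 -1.00952345e-03] 0.0 [0.20977614 0.19707108 0.14555263] 0.025
top [[0.014, -1.0, -0.028], [-0.993, -0.011, -0.114], [0.113, 0.03, -0.993]] [-0.329  0.543  0.942] 427.77249985364364
station [([273.0, 166.0, 374.0, 263.0], 0.91)]
stop_top [([326.0, 208.0, 354.0, 240.0], 0.91)]
stop_lobe [([324.0, 208.0, 354.0, 235.0], 0.74), ([275.0, 168.0, 374.0, 260.0], 0.63)]
reset_top [([288.0, 198.0, 303.0, 215.0], 0.64)]
start_top [([308.0, 181.0, 321.0, 191.0], 0.63), ([290.0, 198.0, 305.0, 213.0], 0.23)]
stop_unit [([316.0, 202.0, 357.0, 246.0], 0.61), ([324.0, 139.0, 372.0, 186.0], 0.4)]
safety_glasses [([371.0, 164.0, 421.0, 229.0], 0.76), ([273.0, 167.0, 374.0, 260.0], 0.69)]
masking_tape [([328.0, 139.0, 368.0, 183.0], 0.89), ([370.0, 165.0, 418.0, 226.0], 0.46)]
screwdriver_red [([267.0, 215.0, 316.0, 301.0], 0.95)]
side [[-0.989, -0.144, 0.024], [-0.091, 0.475, -0.875], [0.114, -0.868, -0.483]] [0.484 0.284 0.526] 408.7547117980331
station []
stop_top [([333.0, 174.0, 364.0, 198.0], 0.81), ([262.0, 193.0, 301.0, 225.0], 0.21)]
stop_lobe [([335.0, 177.0, 367.0, 198.0], 0.75)]
reset_top []
start_top [([303.0, 197.0, 317.0, 207.0], 0.43)]
stop_unit [([328.0, 176.0, 372.0, 210.0], 0.96)]
safety_glasses [([296.0, 176.0, 352.0, 198.0], 0.88)]
masking_tape [([263.0, 192.0, 302.0, 226.0], 0.74)]
screwdriver_red [([333.0, 242.0, 426.0, 266.0], 0.94)]
```

```bash
python3 - <<'E'
from h import *
p=manip.grab_frame("top");q=manip.grab_frame("side")
a=cv2.resize(p["frame"][130:310,250:430,::-1],(600,600),interpolation=cv2.INTER_CUBIC);cv2.imwrite("pics/t1.png",a)
save(q,"s1.png",(240,130,440,280),4)
print(tri(ray(p,[340,224]),ray(q,[348.5,186])),tri(ray(p,[314.5,186]),ray(q,[310,202])))
E
```

```text
[ 0.49245511 -0.3786465   0.09532599] [ 0.56981374 -0.32414917  0.07932174]
```

View pics/t1.png

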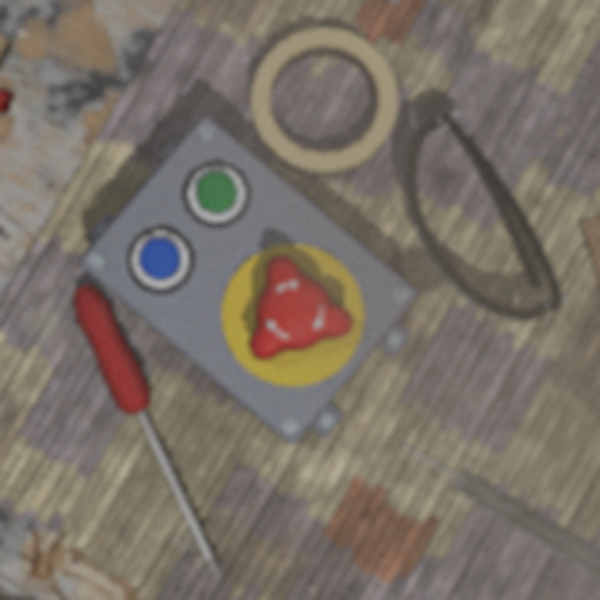

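View pics/s1.png

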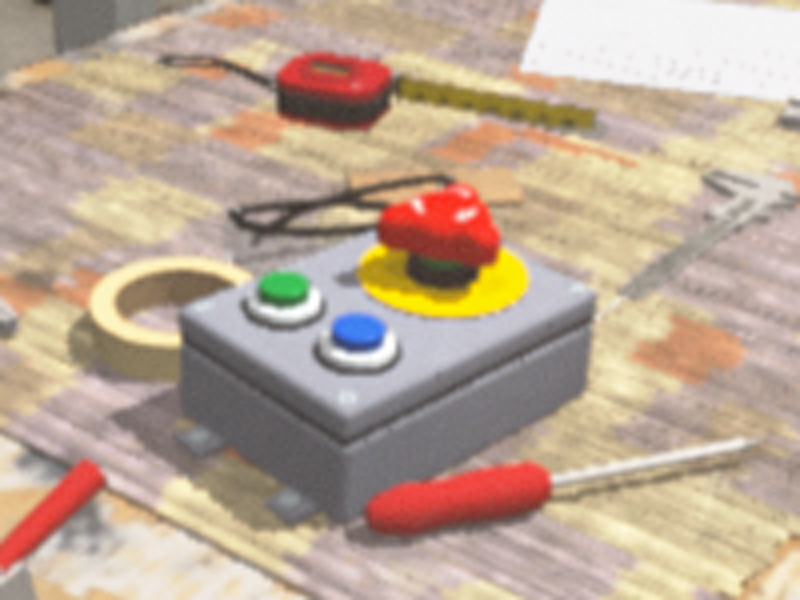

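The top crop shows the red head at about px (339,224), with lobes up, lower left and lower right. Blue is at (298,207) and green at (315,187). The side crop shows the head at (350,186), blue at (330,213) and green at (311,202), with the green band visible, so the head is out.

```bash
cat >> h.py <<'E'
def rot():
    from scipy.spatial.transform import Rotation as Ro
    w,x,y,z=manip.state()["tool_rot"];return Ro.from_quat([x,y,z,w]).as_matrix()
def units(dw): return (rot().T@np.array(dw)/0.15).round(4)
E
python3 - <<'E'
from h import *
p=manip.grab_frame("top");q=manip.grab_frame("side")
for n,a,b,z in(("head",[339.1,223.9],[350,186],.105),("blue",[298,207.4],[329.75,212.75],.084),("green",[314.8,187.3],[311.5,202],.084)):
    print(n,tri(ray(p,a),ray(q,b)).round(4),onz(p,a,z).round(4),onz(q,b,z).round(4))
print("disc",onz(p,[337.9,224.5],.07).round(4))
c=np.array([339.1,223.9])
for u in([282,262],[262,347],[341,325]):
    L=onz(p,np.array(u)/3.3333+[250,130],.097); d=L-onz(p,[337.9,224.5],.07);print("lobe",d.round(4),np.degrees(np.arctan2(d[1],d[0])))
print(rot().round(3))
for w in([.3,-.3,0],[.05,-.3,0],[0,-.38,0]):print(units(w))
E
```

```text
head [ 0.4909 -0.3768  0.0966] [ 0.4894 -0.3766  0.105 ] [ 0.4909 -0.3606  0.105 ]
blue [ 0.5239 -0.2894  0.0792] [ 0.5246 -0.2897  0.084 ] [ 0.5218 -0.2814  0.084 ]
green [ 0.5669 -0.3248  0.0793] [ 0.5681 -0.3248  0.084 ] [ 0.5636 -0.3163  0.084 ]
disc [ 0.4901 -0.3751  0.07  ]
lobe [0.0316 0.0079 0.027 ] 14.00087371385649
lobe [-0.0217  0.0199  0.027 ] 137.5582412793694
lobe [-0.0074 -0.0292  0.027 ] -104.19941059813615
[[-0.973  0.231 -0.   ]
 [ 0.231  0.973  0.   ]
 [ 0.     0.    -1.   ]]
[-2.4074 -1.4847 -0.    ]
[-0.7857 -1.8692 -0.    ]
[-0.5844 -2.465  -0.    ]
```

Request:
{"fn": "arm_command", "kwargs": {
  "moves": [
    [-1, [-1, -0.8, 0], 0],
    [-1, [-1, -0.8, 0], 0],
    [-1, [-1, -0.8, 0], 0],
    [-1, [-1, -0.8, 0], 0],
    [-1, [-1, -0.8, 0], 0],
    [-1, [-1, -0.8, 0], 0]
  ]
}}

```text
time: 1.7
tool_pos: [0.2649, 0.4538, 0.2565]
tool_rot: [0.001, 0.119, 0.993, -0.0]
contact_force: [0.3, -0.1, 0.1]
gripper_width: 0.143
grasp_force: 0.0
```

Request:
{"fn": "arm_command", "kwargs": {
  "moves": [
    [-1, [-1, -1, 0], 0],
    [-1, [-1, -1, 0], 0],
    [-1, [-1, -1, 0], 0],
    [-1, [-1, -1, 0], 0],
    [-1, [-1, -1, 0], 0],
    [-1, [-1, -1, 0], 0]
  ]
}}

```text
time: 2.2
tool_pos: [0.3764, 0.2722, 0.2566]
tool_rot: [0.001, 0.119, 0.993, -0.001]
contact_force: [-0.7, 0.6, -0.1]
gripper_width: 0.001
grasp_force: 0.0
```

Request:
{"fn": "arm_command", "kwargs": {
  "moves": [
    [-1, [-1, -1, 0], 0],
    [-1, [-1, -1, 0], 0],
    [-1, [-1, -1, 0], 0],
    [-1, [-1, -1, 0], 0],
    [-1, [-1, -1, 0], 0],
    [-1, [-1, -1, 0], 0]
  ]
}}

```text
time: 2.7
tool_pos: [0.4876, 0.0917, 0.2566]
tool_rot: [0.001, 0.119, 0.993, -0.001]
contact_force: [-0.6, -0.3, -0.1]
gripper_width: -0.0
grasp_force: 0.0
```

Request:
{"fn": "arm_command", "kwargs": {
  "moves": [
    [-1, [-0.76, -1, 0], 0],
    [-1, [-0.76, -1, 0], 0],
    [-1, [-0.76, -1, 0], 0],
    [-1, [-0.76, -1, 0], 0],
    [-1, [-0.76, -1, 0], 0],
    [-1, [-0.76, -1, 0], 0]
  ]
}}

```text
time: 3.2
tool_pos: [0.5629, -0.0792, 0.2561]
tool_rot: [0.0, 0.118, 0.993, -0.0]
contact_force: [0.2, 0.3, -0.4]
gripper_width: 0.002
grasp_force: 0.0
```

Request:
{"fn": "arm_command", "kwargs": {
  "moves": [
    [-1, [0, -1, 0], 0],
    [-1, [0, -1, 0], 0],
    [-1, [0, -1, 0], 0],
    [-1, [0, -1, 0], 0],
    [-1, [0, -1, 0], 0],
    [-1, [0, -1, 0], 0]
  ]
}}

```text
time: 3.7
tool_pos: [0.527, -0.2219, 0.2562]
tool_rot: [-0.0, 0.117, 0.993, 0.001]
contact_force: [0.1, 0.7, 0.2]
gripper_width: 0.005
grasp_force: 0.0
```

Take a wrist picture here, then another over the head.

```bash
python3 - <<'E'
from h import *
p=manip.grab_frame("wrist");save(p,"w1.png")
print("cam",(-np.array(p["R"]).T@np.array(p["t"])).round(4),p["fx"])
for n,X in(("head",[.490,-.376,.1124]),("blue",[.5245,-.2895,.084]),("green",[.568,-.3245,.084])):print(n,proj(p,X).round(1),[np.round(d["extent"]).tolist() for d in manip.search_frame(p,{"head":"stop_top","blue":"reset_top","green":"start_top"}[n])[:1]])
E
```

```text
cam [ 0.4476 -0.2037  0.3731] 307.44273007999317
head [144.4 196.2] [[110.0, 154.0, 183.0, 222.0]]
blue [255.8 200.8] [[247.0, 184.0, 276.0, 213.0]]
green [236.1 246.8] [[220.0, 229.0, 248.0, 255.0]]
```

View pics/w1.png

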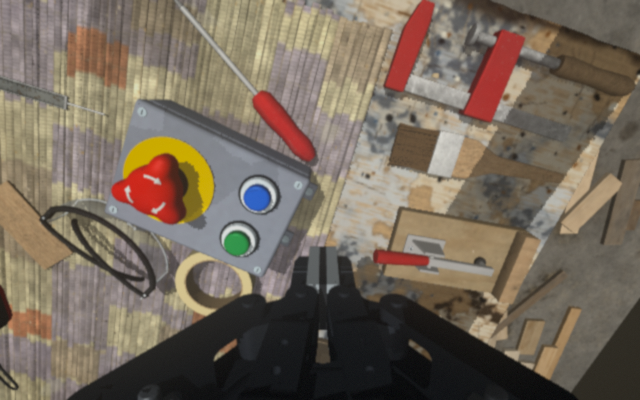

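The wrist view shows the head at about (153,188), blue at (258,197), green at (237,243) and the lobe tips at (163,160), (118,190) and (175,218). These agree with the prediction to within about 4 px. Next I'll look from closer.

Request:
{"fn": "arm_command", "kwargs": {
  "moves": [
    [-1, [-0.44, -0.91, 0], 0],
    [-1, [-0.44, -0.91, 0], 0],
    [-1, [-0.44, -0.91, 0], 0],
    [-1, [-0.44, -0.91, 0], 0],
    [-1, [-0.44, -0.91, 0], 0],
    [-1, [-0.44, -0.91, 0], 0],
    [-1, [-0.44, -0.91, 0], 0]
  ]
}}

```text
time: 4.48
tool_pos: [0.56, -0.3691, 0.2561]
tool_rot: [-0.0, 0.115, 0.993, 0.0]
contact_force: [0.3, 0.5, 0.3]
gripper_width: 0.0
grasp_force: 0.0
```

```bash
python3 - <<'E'
from h import *
p=manip.grab_frame("wrist");save(p,"w2.png")
np.savez("w2.npz",**{k:np.array(p[k]) for k in("R","t","fx","fy","cx","cy")})
print(manip.state()["tool_pos"],"cam",(-np.array(p["R"]).T@np.array(p["t"])).round(4))
for n,X in(("head",[.490,-.376,.1124]),("disc",[.490,-.376,.07]),("blue",[.5245,-.2895,.084]),("green",[.568,-.3245,.084])):print(n,proj(p,X).round(1))
E
```

```text
[ 0.55997344 -0.36878848  0.2562406 ] cam [ 0.4806 -0.351   0.3729]
head [295.3 119.2]
disc [299.  116.6]
blue [398.1 132.8]
green [369.4 185.6]
```

View pics/w2.png

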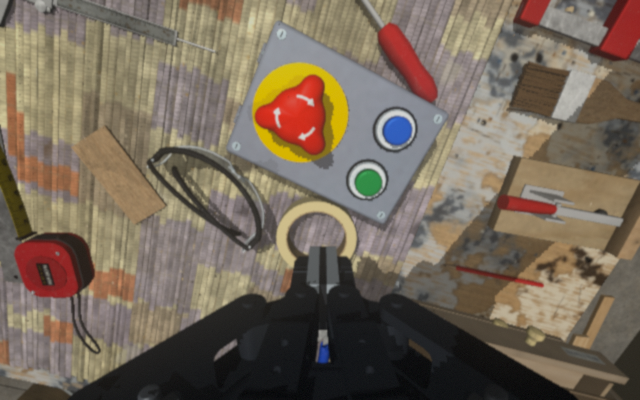

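The close view has the disc centre at (300,112), blue at (398,130), green at (369,181), and lobe tips at (313,82), (261,116) and (318,150). I'll segment by colour and fit the station's pose over all views.

```bash
cat > fit.py <<'E'
from h import *
from scipy.optimize import least_squares
def blob(p,X,lo,hi,r):
    u=proj(p,X);h=cv2.cvtColor(p["frame"],cv2.COLOR_RGB2HSV)
    m=cv2.inRange(h,lo,hi);k=np.zeros_like(m);cv2.circle(k,tuple(int(v) for v in u),r,255,-1);m&=k
    n,l,s,c=cv2.connectedComponentsWithStats(m);i=1+np.argmax(s[1:,4]);return c[i],s[i,4],l==i
if __name__=="__main__":
    P={n:manip.grab_frame(n) for n in("top","side","wrist")};obs=[]
    for n,p in P.items():
        for nm,X,lo,hi,loc in(("blue",[.5245,-.2895,.084],(100,120,50),(130,255,255),(-.028,.05)),("green",[.568,-.3245,.084],(45,80,30),(90,255,255),(.028,.05))):
            c,a,_=blob(p,X,lo,hi,20);obs.append((n,p,loc,.084 if n!="side" else .0825,c));print(n,nm,c.round(1),a)
    # yellow disc centre by min enclosing circle of yellow pixels (top, wrist)
    for n in("top","wrist"):
        p=P[n];c,a,m=blob(p,[.490,-.376,.07],(22,150,100),(34,255,255),70);pts=np.argwhere(m)[:,::-1].astype(np.float32)
        e=cv2.fitEllipse(cv2.convexHull(pts));print(n,"disc",np.round(e[0],1),np.round(e[1],1));obs.append((n,p,(0,-.038),.07,np.array(e[0])))
    def res(v,use=None):
        c,s=np.cos(v[2]),np.sin(v[2]);out=[]
        for n,p,l,z,u in obs:
            if use and n not in use: continue
            X=[v[0]+c*l[0]-s*l[1],v[1]+s*l[0]+c*l[1],z]
            w=onz(p,u,z);out+=list((w-X)[:2]*1000)
        return np.array(out)
    for use in(None,("top",),("wrist",),("side",)):
        r=least_squares(res,[.52,-.345,-.68],args=(use,));v=r.x;c,s=np.cos(v[2]),np.sin(v[2])
        f=lambda l:np.round([v[0]+c*l[0]-s*l[1],v[1]+s*l[0]+c*l[1]],4)
        print(use,v.round(4),"stop",f((0,-.038)),"blue",f((-.028,.05)),r.fun.round(1))
    for n in("top","wrist"):
        p=P[n];u=proj(p,[.49,-.376,.1]);h=cv2.cvtColor(p["frame"],cv2.COLOR_RGB2HSV);m=cv2.inRange(h,(0,150,60),(10,255,255))|cv2.inRange(h,(170,150,60),(180,255,255))
        k=np.zeros_like(m);cv2.circle(k,tuple(int(x) for x in u),48 if n=="wrist" else 24,255,-1);m&=k
        q=np.argwhere(m)[:,::-1];W=np.array([onz(p,x,.095)[:2] for x in q])
        for ctr in(W.mean(0),):
            d=W-ctr;a=np.arctan2(d[:,1],d[:,0]);ph=np.angle(np.sum(np.hypot(*d.T)**3*np.exp(3j*a)))/3
            print(n,"head centroid@.095",ctr.round(4),"lobe phase deg",np.degrees(ph).round(1),"maxr",np.hypot(*d.T).max().round(4))
E
python3 fit.py
```

```text
top blue [297.4 207. ] 99
top green [314.4 187.2] 94
side blue [329.2 212.3] 86
side green [310.5 201.4] 81
wrist blue [396.9 130.4] 625
wrist green [367.9 182.3] 541
top disc [336.6 239.6] [ 9.  21.9]
wrist disc [299.9 112.1] [95. 99.]
None [ 0.5069 -0.3423 -0.7888] stop [ 0.4799 -0.3691] blue [ 0.5226 -0.2872] [  2.8  -1.3   6.2   3.    0.7   2.1   4.4   5.9  -0.6  -3.    2.4   1.7
 -22.   -3.4   6.2  -5.1]
('top',) [ 0.5012 -0.3414 -0.8845] stop [ 0.4718 -0.3655] blue [ 0.5222 -0.2881] [  3.2  -0.4  10.7   7.4 -13.9  -7. ]
('wrist',) [ 0.5108 -0.3456 -0.7052] stop [ 0.4862 -0.3746] blue [ 0.5219 -0.2894] [ 0.1 -0.8 -0.1  0.4 -0.   0.4]
('side',) [ 0.5129 -0.3416 -0.6943] stop [ 0.4886 -0.3708] blue [ 0.5234 -0.2852] [-0.  0.  0. -0.]
top head centroid@.095 [ 0.4808 -0.3807] lobe phase deg 7.9 maxr 0.0313
wrist head centroid@.095 [ 0.488  -0.3751] lobe phase deg 17.7 maxr 0.0375
```

Request:
{"fn": "arm_command", "kwargs": {
  "moves": [
    [-1, [0.46, -0.147, 0], 0],
    [-1, [0.46, -0.147, 0.3], 0],
    [-1, [0.46, -0.147, 0.6], 0],
    [-1, [0.46, -0.147, 0.7], 0],
    [-1, [0.46, -0.147, 0.7], 0],
    [-1, [0.46, -0.147, 0.7], 0]
  ]
}}

```text
time: 5.18
tool_pos: [0.4865, -0.3747, 0.1499]
tool_rot: [-0.001, 0.116, 0.993, 0.001]
contact_force: [0.6, 0.2, 1.5]
gripper_width: -0.004
grasp_force: 0.0
```

```bash
python3 - <<'E'
from h import *
s=manip.state();print(s["tool_pos"],s["contact_force"]);p=manip.grab_frame("side");save(p,"s2.png",(280,100,430,230),4)
E
```

```text
[ 0.48653719 -0.37470018  0.14985439] [0.61906833 0.17104535 1.46083357]
```

View pics/s2.png

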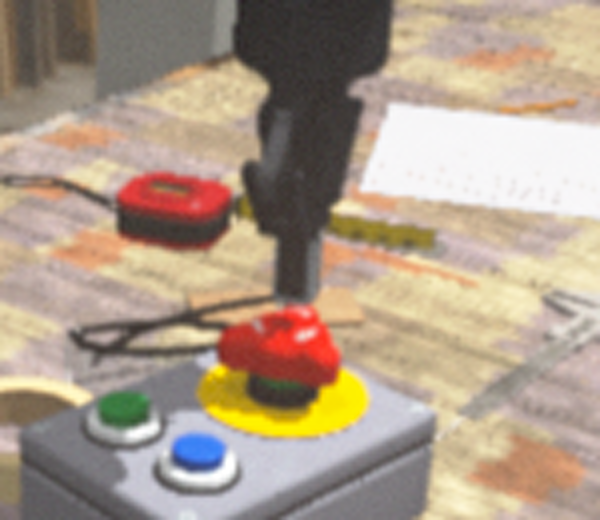

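```bash
python3 - <<'E'
from h import *
p=manip.grab_frame("side")
f=lambda X:((proj(p,X)-[280,100])*4).round(0)
for n,X in(("tip",[.4865,-.3747,.125]),("disc",[.488,-.3745,.07]),("blue",[.5232,-.289,.084])):print(n,f(X))
E
```

```text
tip [293. 298.]
disc [284. 391.]
blue [198. 443.]
```

The side view shows the fingertips at (297,300), above the head on its axis and matching the projection. The green band is visible. Now I press.

Request:
{"fn": "arm_command", "kwargs": {
  "moves": [
    [-1, [0, 0, 0.05], 0],
    [-1, [0, 0, 0.08], 0],
    [-1, [0, 0, 0.095], 0],
    [-1, [0, 0, 0.11], 0],
    [-1, [0, 0, 0.125], 0],
    [-1, [0, 0, 0.138], 0],
    [-1, [0, 0, 0.138], 0],
    [-1, [0, 0, 0.138], 0]
  ]
}}

```text
time: 5.95
tool_pos: [0.4875, -0.3763, 0.1308]
tool_rot: [0.0, 0.116, 0.993, -0.0]
contact_force: [0.3, 0.2, -0.2]
gripper_width: 0.003
grasp_force: 0.0
```

Request:
{"fn": "arm_command", "kwargs": {
  "moves": [
    [-1, [0, 0, 0.008], 0],
    [-1, [0, 0, 0.015], 0],
    [-1, [0, 0, 0.02], 0],
    [-1, [0, 0, 0.02], 0]
  ]
}}

```text
time: 6.28
tool_pos: [0.4875, -0.3764, 0.1287]
tool_rot: [0.0, 0.116, 0.993, -0.0]
contact_force: [-1.7, 2.0, 6.7]
gripper_width: 0.002
grasp_force: 2.9
```

Request:
{"fn": "arm_command", "kwargs": {
  "moves": [
    [-1, [0, 0, -0.12], 0],
    [-1, [0, 0, -0.25], 0],
    [-1, [0, 0, -0.25], 0],
    [-1, [0, 0, -0.25], 0],
    [-1, [0, 0, -0.25], 0]
  ]
}}

```text
time: 6.7
tool_pos: [0.487, -0.3759, 0.164]
tool_rot: [-0.0, 0.116, 0.993, 0.0]
contact_force: [-0.1, 0.6, -0.3]
gripper_width: -0.001
grasp_force: 0.0
```

```bash
python3 - <<'E'
from h import *
s=manip.state();print(s["tool_pos"],s["contact_force"],rot().round(3).tolist());p=manip.grab_frame("side");save(p,"s3.png",(280,100,430,230),4)
# start of push: finger centre beside lobe at phi
for phi in(-102.3,):
    a=np.radians(phi);r=np.array([np.cos(a),np.sin(a)]);t=np.array([np.sin(a),-np.cos(a)])
    S=np.array([.488,-.3747])+.038*r-.027*t;print("start",S,units([*(S-s["tool_pos"][:2]),0]),"push dir",units([*(.15*t),0]))
E
```

```text
[ 0.48702774 -0.37586195  0.16404617] [-0.12313523  0.64814924 -0.33323964] [[-0.973, 0.231, -0.001], [0.231, 0.973, 0.001], [0.001, 0.001, -1.0]]
start [ 0.50628508 -0.41757955] [-0.1891 -0.241  -0.0006] push dir [ 0.9998 -0.0181  0.0019]
```

View pics/s3.png

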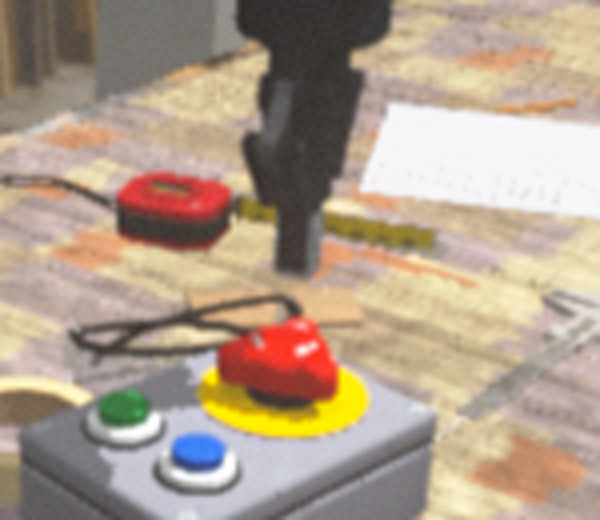

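The side view shows the head lower with no green band, so it is latched. Next I move beside the lobe at −102° and lower the fingertips.

Request:
{"fn": "arm_command", "kwargs": {
  "moves": [
    [-1, [-0.21, -0.24, 0], 0],
    [-1, [-0.21, -0.24, 0], 0],
    [-1, [-0.21, -0.24, 0], 0],
    [-1, [-0.21, -0.24, 0.1], 0],
    [-1, [-0.21, -0.24, 0.2], 0],
    [-1, [-0.21, -0.24, 0.3], 0],
    [-1, [-0.21, -0.24, 0.36], 0],
    [-1, [-0.21, -0.24, 0.36], 0],
    [-1, [-0.21, -0.24, 0.36], 0]
  ]
}}

```text
time: 7.5
tool_pos: [0.5091, -0.4175, 0.1096]
tool_rot: [-0.001, 0.116, 0.993, 0.001]
contact_force: [-0.2, 0.6, 0.2]
gripper_width: 0.004
grasp_force: 0.0
```

```bash
python3 - <<'E'
from h import *
p=manip.grab_frame("side");q=manip.grab_frame("top")
a=cv2.resize(p["frame"][140:230,290:410,::-1],(700,525),interpolation=cv2.INTER_CUBIC)
b=cv2.resize(q["frame"][190:260,290:380,::-1],(700,544),interpolation=cv2.INTER_CUBIC)
cv2.imwrite("pics/s4.png",cv2.resize(np.vstack([a,b]),(393,600)))
E
```

```text
(no output)
```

View pics/s4.png

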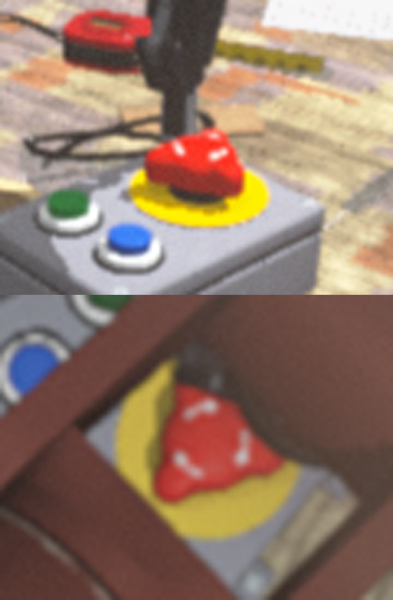

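The composite shows the fingers down behind the head, with nothing touching and the head still latched. Pushing along tool +x.

Request:
{"fn": "arm_command", "kwargs": {
  "moves": [
    [-1, [0.03, 0, 0], 0],
    [-1, [0.05, 0, 0], 0],
    [-1, [0.07, 0, 0], 0],
    [-1, [0.085, 0, 0], 0],
    [-1, [0.1, 0, 0], 0],
    [-1, [0.1, 0, 0], 0]
  ]
}}

```text
time: 8.1
tool_pos: [0.4954, -0.4158, 0.1122]
tool_rot: [0.001, 0.116, 0.993, -0.001]
contact_force: [2.6, -2.5, 1.0]
gripper_width: -0.002
grasp_force: 1.6
```

Request:
{"fn": "arm_command", "kwargs": {
  "moves": [
    [-1, [0.01, 0, 0], 0],
    [-1, [0.02, 0, 0], 0],
    [-1, [0.03, 0, 0], 0],
    [-1, [0.04, 0, 0], 0],
    [-1, [0.05, 0, 0], 0],
    [-1, [0.05, 0, 0], 0]
  ]
}}

```text
time: 8.6
tool_pos: [0.4876, -0.4137, 0.1117]
tool_rot: [0.0, 0.116, 0.993, -0.0]
contact_force: [0.5, -4.4, 2.5]
gripper_width: -0.003
grasp_force: 1.9
```

```bash
python3 - <<'E'
from h import *
p=manip.grab_frame("side");q=manip.grab_frame("top")
a=cv2.resize(p["frame"][140:230,290:410,::-1],(700,525),interpolation=cv2.INTER_CUBIC)
b=cv2.resize(q["frame"][190:260,290:380,::-1],(700,544),interpolation=cv2.INTER_CUBIC)
cv2.imwrite("pics/s5.png",cv2.resize(np.vstack([a,b]),(393,600)))
E
```

```text
(no output)
```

View pics/s5.png

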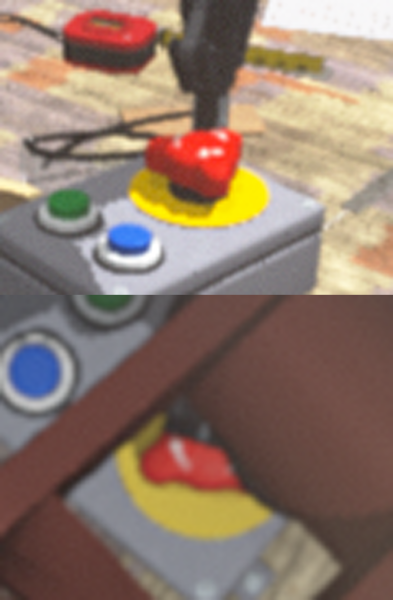

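The head is clearly turned clockwise and still low, so I push a little further.

Request:
{"fn": "arm_command", "kwargs": {
  "moves": [
    [-1, [0.01, 0, 0], 0],
    [-1, [0.02, 0, 0], 0],
    [-1, [0.03, 0, 0], 0],
    [-1, [0.03, 0, 0], 0]
  ]
}}

```text
time: 9.03
tool_pos: [0.4829, -0.4114, 0.1102]
tool_rot: [-0.001, 0.116, 0.993, 0.001]
contact_force: [1.3, -0.8, 1.4]
gripper_width: 0.001
grasp_force: 1.0
```

```bash
cat > g.py <<'E'
from h import *
p=manip.grab_frame("side");h=cv2.cvtColor(p["frame"],cv2.COLOR_RGB2HSV)[160:215,325:375]
m=cv2.inRange(h,(0,150,60),(10,255,255))|cv2.inRange(h,(170,150,60),(180,255,255));q=np.argwhere(m)
g=cv2.inRange(h,(40,80,20),(90,255,255));print("red rows",q[:,0].min()+160,q[:,0].max()+160,"mean",q.mean(0)+[160,325],"n",len(q),"green",(g>0).sum())
s=manip.state();print(s["tool_pos"],s["contact_force"],s["time"])
E
python3 g.py
```

```text
red rows 161 197 mean [185.92401961 350.59068627] n 408 green 0
[ 0.4829922  -0.4114095   0.11024041] [ 1.93397577 -1.0325601   0.16542681] 9.0833
```

```bash
python3 - <<'E'
from h import *
p=manip.grab_frame("side");q=manip.grab_frame("top")
a=cv2.resize(p["frame"][140:230,290:410,::-1],(700,525),interpolation=cv2.INTER_CUBIC)
b=cv2.resize(q["frame"][190:260,290:380,::-1],(700,544),interpolation=cv2.INTER_CUBIC)
cv2.imwrite("pics/s6.png",cv2.resize(np.vstack([a,b]),(393,600)))
E
```

```text
(no output)
```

View pics/s6.png

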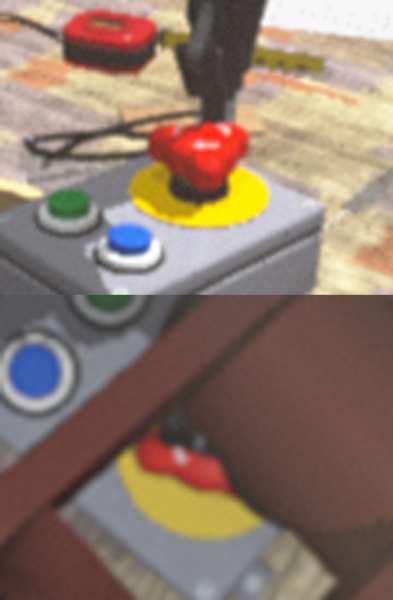

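The head has jumped out: it stands higher and the neck shows. I back off the way I came so it turns back, then rise.

Request:
{"fn": "arm_command", "kwargs": {
  "moves": [
    [-1, [-0.03, 0, 0], 0],
    [-1, [-0.07, 0, 0], 0],
    [-1, [-0.11, 0, 0], 0],
    [-1, [-0.16, 0, 0], 0],
    [-1, [-0.2, -0.03, 0], 0],
    [-1, [-0.22, -0.05, 0], 0],
    [-1, [-0.22, -0.05, 0], 0],
    [-1, [-0.22, -0.05, 0], 0],
    [-1, [-0.22, -0.05, -0.2], 0],
    [-1, [-0.22, -0.05, -0.4], 0],
    [-1, [-0.22, -0.05, -0.6], 0],
    [-1, [-0.22, -0.05, -0.6], 0]
  ]
}}

```text
time: 10.18
tool_pos: [0.5161, -0.4296, 0.2097]
tool_rot: [0.005, 0.116, 0.993, -0.004]
contact_force: [0.5, -0.8, 1.9]
gripper_width: -0.0
grasp_force: 0.0
```

```bash
python3 - <<'E'
from h import *
p=manip.grab_frame("side");save(p,"s7.png",(280,100,430,230),4)
s=manip.state();print(s["tool_pos"],s["time"],s["contact_force"],units([*(np.array([.5228,-.2890])-s["tool_pos"][:2]),0]))
E
```

```text
[ 0.51535644 -0.42891553  0.20670993] 10.2333 [-0.70712925 -0.64917165  0.14963912] [ 0.167   0.919  -0.0058]
```

View pics/s7.png

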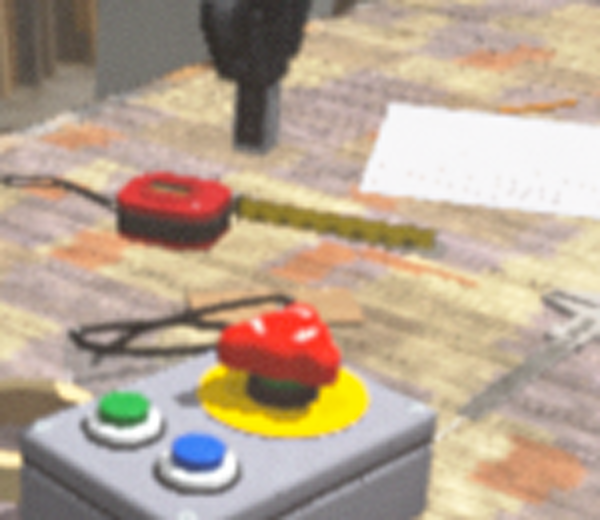

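The head stands fully out with the green band showing and is turned back. Next I go above the blue button.

Request:
{"fn": "arm_command", "kwargs": {
  "moves": [
    [-1, [0.167, 0.919, 0], 0],
    [-1, [0.167, 0.919, 0], 0],
    [-1, [0.167, 0.919, 0], 0],
    [-1, [0.167, 0.919, 0], 0],
    [-1, [0.167, 0.919, 0.2], 0],
    [-1, [0.167, 0.919, 0.4], 0],
    [-1, [0.167, 0.919, 0.55], 0],
    [-1, [0.167, 0.919, 0.55], 0],
    [-1, [0.167, 0.919, 0.55], 0]
  ]
}}

```text
time: 10.98
tool_pos: [0.5198, -0.2865, 0.1164]
tool_rot: [-0.002, 0.116, 0.993, 0.001]
contact_force: [1.1, -0.2, 0.9]
gripper_width: 0.002
grasp_force: 0.0
```

```bash
python3 - <<'E'
from h import *
s=manip.state();t=np.array(s["tool_pos"]);print(t,s["contact_force"],"units to tip .0785:",(t[2]-.025-.0785)/.15)
E
```

```text
[ 0.51981525 -0.28647817  0.11636515] [ 1.05510166 -0.21459415  0.85934985] units to tip .0785: 0.0857676633842359
```

Request:
{"fn": "arm_command", "kwargs": {
  "moves": [
    [-1, [-0.02, -0.012, 0.02], 0],
    [-1, [-0.02, -0.012, 0.04], 0],
    [-1, [-0.02, -0.012, 0.06], 0],
    [-1, [-0.02, -0.012, 0.075], 0],
    [-1, [-0.02, -0.012, 0.086], 0],
    [-1, [-0.02, -0.012, 0.092], 0],
    [-1, [-0.02, -0.012, 0.092], 0]
  ]
}}

```text
time: 11.57
tool_pos: [0.5244, -0.2903, 0.1058]
tool_rot: [0.001, 0.116, 0.993, -0.001]
contact_force: [1.2, -1.4, 3.3]
gripper_width: -0.003
grasp_force: 1.7
```

Request:
{"fn": "arm_command", "kwargs": {
  "moves": [
    [-1, [0, 0, 0.01], 0],
    [-1, [0, 0, 0.02], 0],
    [-1, [0, 0, 0.026], 0],
    [-1, [0, 0, 0.026], 0],
    [-1, [0, 0, 0.026], 0]
  ]
}}

```text
time: 11.98
tool_pos: [0.5245, -0.2904, 0.1039]
tool_rot: [0.001, 0.116, 0.993, -0.001]
contact_force: [-4.3, 1.3, 14.5]
gripper_width: -0.001
grasp_force: 7.0
```

The contact force is 14.5 N, above the 4.9 N spring, so the button is on its stop. Now I retract.

Request:
{"fn": "arm_command", "kwargs": {
  "moves": [
    [-1, [0, 0, -0.1], 0],
    [-1, [0, 0, -0.3], 0],
    [-1, [0, 0, -0.6], 0],
    [-1, [0, 0, -0.8], 0],
    [-1, [0, 0, -0.8], 0],
    [-1, [0, 0, -0.8], 0],
    [-1, [0, 0, -0.8], 0],
    [-1, [0, 0, -0.8], 0]
  ]
}}

```text
time: 12.65
tool_pos: [0.5226, -0.2887, 0.2181]
tool_rot: [-0.002, 0.116, 0.993, 0.001]
contact_force: [-0.8, -0.2, -0.0]
gripper_width: -0.002
grasp_force: 0.0
```

```bash
python3 - <<'E'
from h import *
p=manip.grab_frame("side");save(p,"s8.png",(240,130,440,280),4)
s=manip.state();print(s["tool_pos"],s["contact_force"],s["time"])
E
```

```text
[ 0.52262424 -0.28878027  0.21798456] [-0.13166302 -0.31281522 -0.04906638] 12.7
```

View pics/s8.png

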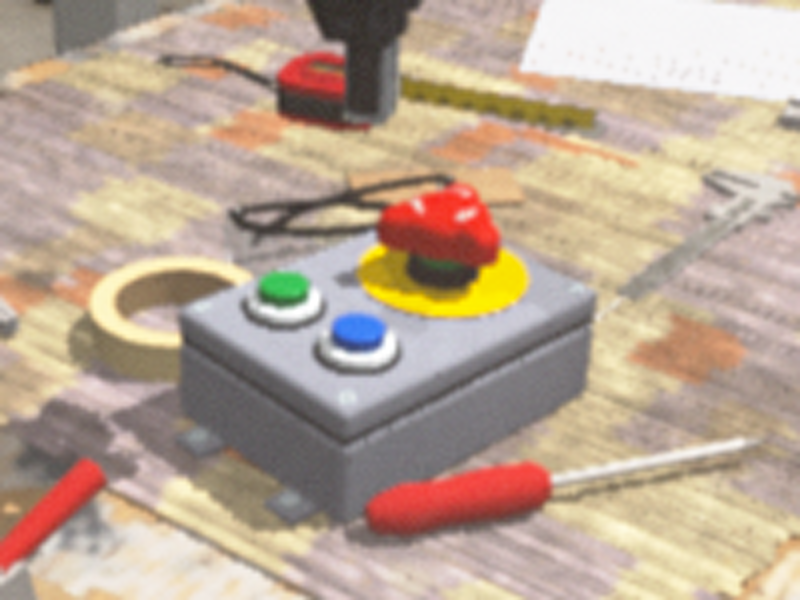

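The final view matches the start: head out, both buttons out, the loose items where they were, and the robot clear. Handing in.

```bash
python3 -c "
from plant import manip
print(manip.job_done())"
```

```text
the job is handed in; nothing more can be done
None
```

I finished the emergency-stop check and handed it in at about 12.7 s of robot time: the stop was latched, released clockwise and sprang back out, and the blue reset was pressed and came back; no verdict came back from the judging.

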